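# Make up two jeweller's job trays

### The arm

A 6-joint arm with a two-finger parallel gripper is mounted at the origin on the work surface. World frame = base frame: x ahead of the robot, y to its left, z up, the work surface at z = 0. Lengths are in m, angles in rad, forces in N, time in s.
With the tool pointing down it reaches from about 0.25 to 0.85 m from the base axis. Payload 12.5 kg.
Tool frame: the origin (TCP) lies between the finger pads; the fingertips stand 14 mm ahead of it and the grasp point (between the pads) lies 5 mm behind it; z points along the fingers, y is the line along which they close (so a half turn about z gives the same grasp; the last joint's range is limited). The gripper opens to 93 mm and grips with 3 to 60 N. Pads are 15 mm wide; open, the fingers measure 128 mm over their backs; the gripper's body (75 mm by 188 mm) begins 65 mm behind the grasp point.
Start: joints at [-0.085, 0.351, 1.652, -0, 1.139, -0.085], TCP at [0.55, 0, 0.233] pointing down, gripper open.
Joint ranges: [-2.75, 2.75], [-0.79, 2.1], [0.01, 2.65], [-1.57, 4.71], [0.07, 3.14], [-2.87, 2.87]. Speed limits (rad/s): [2.22, 2.22, 2.79, 3.14, 3.14, 3.14].

### API

Orientations are given as a rotation vector (axis times angle).
In Python, from plant import arm gives the robot as it stands. The module is installed in compiled form; this text tells all that it offers.
- The arm moves only by the shell command python3 -m creep 'ROWS' [OPENING] [FORCE]. ROWS is JSON, a list of rows, each a list of 6 numbers: the shift along the tool's x, y, z in m, then the turn, a rotation vector about the tool's x, y, z in degrees. A call has 1 to 8 rows; each row is the pose to reach, as a shift and turn from the pose commanded when the call began, along the tool's axes at that moment; what a row does not reach only later rows make up. A row lasts 1/10 s, in which the tool goes at most 50 mm and 8.59 degrees, less where a joint would pass 70% of its speed; a pose out of reach is approached as far as the arm can. A call with a gripper value outside its range is refused whole. OPENING is the opening, from 0 (shut) to 1 (fully open), set as the call begins (- or left out, the last holds). The fingers move at their own pace and stop on an object; FORCE is the grip in N (left out, the last holds). Time passes only in rows, so rows that repeat a pose let the fingers close. It gives the time, the measured TCP pose, the force, the opening and the grip force at its end, in the units of the state.
- arm.sense(): the state, without advancing time (a new reading comes with each control period).
- arm.snapshot(name): name is "scene" or "side" or "wrist"; returns the picture (400x640x3 uint8, red, green, blue); there is no depth.
- arm.get_calibration(name): a dict with "intrinsics" (3x3 intrinsics, pixels), "R" (3x3) and "t" (3): a world point X has camera coordinates R X + t. Camera axes: x right, y down, z forward; pixel columns grow to the right and rows downward; lengths in m; the calibration is good to about 2 mm. A picture is of the moment at which its call begins: read the wrist's pose just before it. get_calibration takes no time and is no camera call; for the wrist camera it gives the pose at the moment of the call.
- arm.job_done(): hands the job in; it is judged then, once.
The state is a dict: "time": time; "joint_positions": joint angles; "qvel": joint speeds; "joint_torque": joint torques, N m; "tool_pos": TCP position; "ee_rot": TCP orientation; "contact_force": force on the tool from outside, world axes, zero at the start; "ft_torque": the same for the moment, N m; "opening": finger opening in m; "grip_force": force on a finger pad.
Only numpy, scipy, OpenCV 4.12 (cv2) and the standard library are available. Lean on these libraries where they do the work, as an engineer would, in place of code of your own. Each camera call takes 0.05 s, during which the arm holds its last target. There are 200 camera calls.

### The job

Make up the two job trays from the stock in the middle of the bench: in the blue tray, the white ring box goes in the cork-lined compartment and the red polishing bar in the black-lined one; in the yellow tray, the black ring box goes in the cork-lined compartment and the white-lidded jar in the black-lined one. Stand each thing upright as it stands now, flat on the floor of its compartment. Leave the green polishing bar and the red-lidded jar standing where they are.

Things in the scene. Friction and masses are not known exactly. Their poses are not given: they have to be found in the camera images.
- box_white_center (a point): Closed white ring box with brass trim, loose: 48 (its x) x 38 (its y) x 46 mm high, about 0.1 kg. Point: its centre, 23 mm above its underside. z is up; a small brass clasp marks the -x face. Best gripped across the 38 mm (along y).
- box_black_center (a point): Closed black ring box with brass trim, loose: 48 (its x) x 38 (its y) x 46 mm high, about 0.1 kg. Point: its centre, 23 mm above its underside. z is up; a small brass clasp marks the -x face. Best gripped across the 38 mm (along y).
- bar_red_center (a point): Red bar of polishing compound with a paper band round its foot, loose: 64 (its x) x 30 (its y) x 44 mm high, about 0.15 kg. Point: its centre, 22 mm above its underside. z is up. Gripped across the 30 mm (along y).
- bar_green_center (a point): Green bar of polishing compound with a paper band round its foot, loose: 64 (its x) x 30 (its y) x 44 mm high, about 0.15 kg. Point: its centre, 22 mm above its underside. z is up. Gripped across the 30 mm (along y). Not wanted: it stays where it stands.
- jar_white_center (a point): Straight-sided amber glass jar with a white screw lid, closed, loose: 40 mm diameter (glass and lid alike), 56 mm high, about 0.09 kg. Point: its centre, 28 mm above its underside. z is up.
- jar_red_center (a point): Straight-sided amber glass jar with a red screw lid, closed, loose: 40 mm diameter (glass and lid alike), 56 mm high, about 0.09 kg. Point: its centre, 28 mm above its underside. z is up. Not wanted: it stays where it stands.
- tray_blue: Blue plastic job tray, fixed to the bench: outside 100 (its x) x 176 (its y) mm. Origin: centre of its underside, on the bench. A thin divider wall along its x splits it into two open compartments, each 92 (x) x 82 (y) mm inside: the cork-lined (tan) one centred at y = +43 mm, the black-lined one at y = -43 mm. Inner floor 4 mm above the bench; outer walls and divider 4 mm thick, 12 mm above the bench (8 mm above the floor). It may be turned any way round.
- tray_yellow: Yellow plastic job tray, fixed to the bench: outside 100 (its x) x 176 (its y) mm. Origin: centre of its underside, on the bench. A thin divider wall along its x splits it into two open compartments, each 92 (x) x 82 (y) mm inside: the cork-lined (tan) one centred at y = +43 mm, the black-lined one at y = -43 mm. Inner floor 4 mm above the bench; outer walls and divider 4 mm thick, 12 mm above the bench (8 mm above the floor). It may be turned any way round.
Mind the look-alikes: they are no part of the job. Several things look just like the part that bears box_black_center: the one meant starts nearest to the robot's base.

How it is judged:
By the outcome, as a careful person would: the job done as asked, in the order asked, and still so for the second after the job is handed in, with the robot touching nothing.
It also fails if it takes over 128 s, if anything falls off the work surface, if the arm or the gripper's body presses on something with over 40 N, if the wrist force passes 120 N, or if a joint passes its speed limit or range.

## Working session

There is one attempt and no reset: what is moved stays moved. The work goes in short steps, Python scripts to look and compute and a shell command to move; the robot and the scene stay as the last step left them, time stands still between calls to the robot, and variables do not carry over. Pictures are saved under pics/ and viewed, at most 17 in all, crops included, and the job is handed in when it is done.

```bash
mkdir -p pics; python3 - <<'E'
from plant import arm
import cv2
s=arm.sense();print(s['time'],s['tool_pos'],s['ee_rot'],s['opening'])
for n in("scene","side"):
    p=arm.snapshot(n);cv2.imwrite(f'pics/{n}0.png',p[:,:,::-1])
    c=arm.get_calibration(n);print(n,c)
E
```

```text
0.0 [5.49671451e-01 4.94771441e-05 2.32113080e-01] [-2.22080429e+00 -2.22083346e+00  1.21107266e-03] 0.09309091265367557
scene {'intrinsics': array([[446.21719433,   0.        , 318.4187111 ],
       [  0.        , 446.21719433, 192.36052533],
       [  0.        ,   0.        ,   1.        ]]), 'R': array([[-0.77072471,  0.63700722,  0.01432556],
       [ 0.32623211,  0.41382633, -0.84989434],
       [-0.54731712, -0.65036111, -0.52675839]]), 't': array([ 0.4188334 , -0.11164816,  1.27529492])}
side {'intrinsics': array([[448.73316796,   0.        , 319.63227059],
       [  0.        , 448.73316796, 198.07249991],
       [  0.        ,   0.        ,   1.        ]]), 'R': array([[ 0.80934225, -0.58724655,  0.01032512],
       [-0.27990646, -0.40110225, -0.87222094],
       [ 0.51635016,  0.70303519, -0.4890031 ]]), 't': array([-0.46311485,  0.19158797,  0.96100984])}
```

View pics/scene0.png

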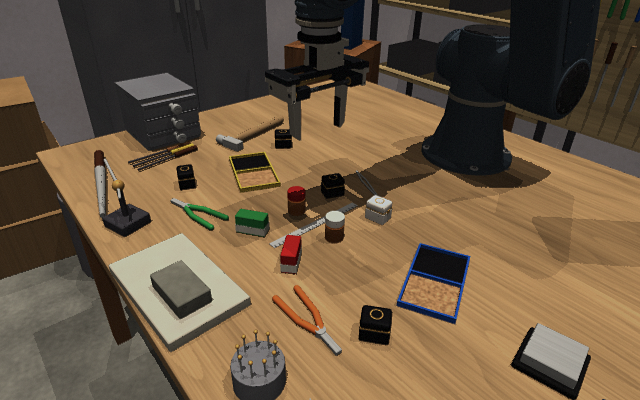

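View pics/side0.png

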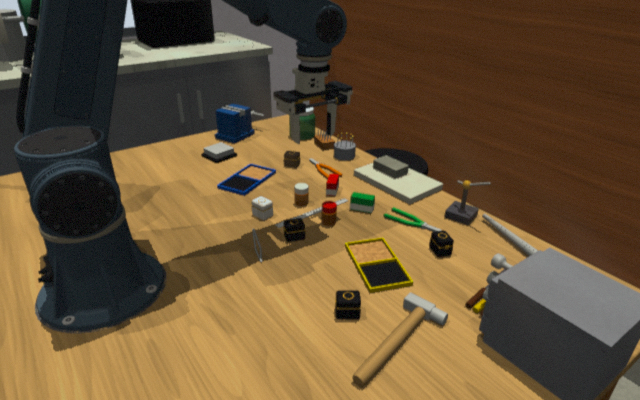

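Scene view: black boxes at about (284,138), (186,177), (333,185) and (376,324); white box (378,208), red bar (291,253), white jar (335,226), red jar (297,200), green bar (252,222). The blue tray is at (434,282) and the yellow tray at (254,171).

```bash
cat > h.py <<'E'
import numpy as np,cv2
from plant import arm
def ray(c,px,z):
    K,R,t=c['intrinsics'],np.array(c['R']),np.array(c['t'])
    d=R.T@np.linalg.inv(K)@np.array([px[0],px[1],1.]);o=-R.T@t
    return o+d*(z-o[2])/d[2]
def proj(c,X):
    p=c['intrinsics']@(np.array(c['R'])@np.asarray(X,float)+c['t']);return p[:2]/p[2]
E
python3 - <<'E'
from h import *
c=arm.get_calibration('scene')
for n,p,z in [('blkA',(284,138),.023),('blkB',(186,177),.023),('blkC',(333,185),.023),('blkD',(376,324),.023),('white',(378,208),.023),('red',(291,253),.022),('jw',(335,226),.028),('jr',(297,200),.028),('green',(252,222),.022),('blue',(434,282),.01),('yel',(254,171),.01)]:
    X=ray(c,p,z);print(n,X.round(3),np.hypot(*X[:2]).round(3))
c=arm.get_calibration('wrist');print(c)
p=arm.snapshot('wrist');cv2.imwrite('pics/w0.png',p[:,:,::-1])
E
```

```text
blkA [ 0.376 -0.359  0.023] 0.52
blkB [ 0.697 -0.323  0.023] 0.768
blkC [ 0.439 -0.072  0.023] 0.445
blkD [0.668 0.294 0.023] 0.73
white [0.426 0.065 0.023] 0.431
red [0.668 0.068 0.022] 0.672
jw [0.55  0.061 0.028] 0.554
jr [ 0.552 -0.066  0.028] 0.556
green [ 0.672 -0.064  0.022] 0.675
blue [0.506 0.284 0.01 ] 0.58
yel [ 0.538 -0.267  0.01 ] 0.601
{'intrinsics': array([[344.2041643 ,   0.        , 324.93259851],
       [  0.        , 344.2041643 , 203.72194787],
       [  0.        ,   0.        ,   1.        ]]), 'R': array([[ 9.99999571e-01, -2.64040120e-04, -8.88269220e-04],
       [-2.78471976e-05, -9.66677514e-01,  2.55997231e-01],
       [-9.26263422e-04, -2.55997096e-01, -9.66677107e-01]]), 't': array([-0.54949104, -0.03049128,  0.39003879])}
```

View pics/w0.png

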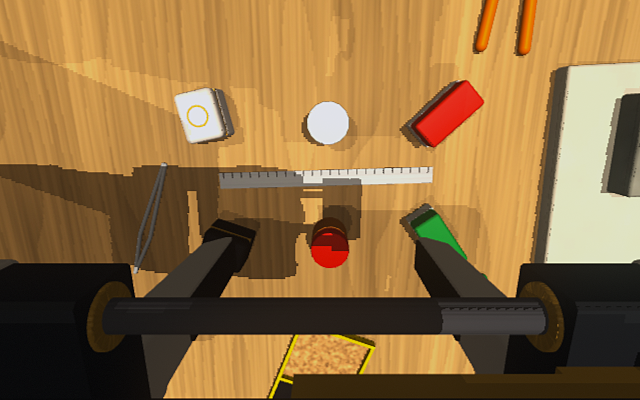

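Choice: black boxes at (284,138) r=0.52, (186,177) r=0.77, (333,185) r=0.445 and (376,324) r=0.73 m. The one at (333,185) is nearest to the base. White box (378,208) vs. none alike; white jar (335,226) vs. red-lidded (297,200); red bar (291,253) vs. green (252,222). The wrist view shows the white box (203,115), white lid (328,122) and red bar (447,113).

```bash
cat >> h.py <<'E'
from scipy.optimize import minimize
def corners(p,L,W,z0,z1):
    c,s=np.cos(p[2]),np.sin(p[2])
    return [(p[0]+c*a*L-s*b*W,p[1]+s*a*L+c*b*W,z) for a in(-.5,.5) for b in(-.5,.5) for z in(z0,z1)]
def hullmask(pts,shape=(400,640)):
    m=np.zeros(shape,np.uint8);cv2.fillConvexPoly(m,cv2.convexHull(np.round(np.array(pts)*16).astype(np.int32)),255,cv2.LINE_AA,4);return m.astype(float)/255
def colmask(im,lo,hi,roi):
    h=cv2.cvtColor(im,cv2.COLOR_RGB2HSV);m=cv2.inRange(h,lo,hi);k=np.zeros_like(m);x0,y0,x1,y1=roi;k[y0:y1,x0:x1]=m[y0:y1,x0:x1]
    n,l,st,_=cv2.connectedComponentsWithStats(k,connectivity=8)
    j=1+np.argmax(st[1:,4]);return (l==j).astype(np.uint8)
def fit(views,p0,L,W,z0,z1,hull=True):
    # views: list of (calib, mask)
    T=[(c,hullmask(cv2.convexHull(cv2.findNonZero(m)).reshape(-1,2))) for c,m in views]
    f=lambda p:sum(np.abs(hullmask([proj(c,X) for X in corners(p,L,W,z0,z1)])-t).sum()/t.sum() for c,t in T)
    best=None
    for y in np.arange(0,np.pi,np.pi/8):
        q=np.array([p0[0],p0[1],y])
        r=minimize(f,q,method='Nelder-Mead',options=dict(initial_simplex=[q,q+[.015,0,0],q+[0,.015,0],q+[0,0,.25]],xatol=1e-4,fatol=1e-4))
        if best is None or r.fun<best.fun:best=r
    return best.x,best.fun
E
python3 - <<'E'
from h import *
I=lambda n:cv2.imread(f'pics/{n}.png')[:,:,::-1].copy()
s,d,w=I('scene0'),I('side0'),I('w0')
cs,cd,cw=[arm.get_calibration(n) for n in('scene','side','wrist')]
def show(n,r):print(n,r[0][:2].round(4),'yaw',np.degrees(r[0][2]).round(1)%180,'err',round(r[1],3))
B=((105,120,60),(130,255,255));Y=((22,150,80),(34,255,255))
v=[(cs,colmask(s,*B,(380,230,490,330))),(cd,colmask(d,*B,(205,155,290,200)))]
show('blue',fit(v,(.506,.284),.1,.176,0,.012));[show(' 1',fit([a],(.506,.284),.1,.176,0,.012)) for a in v]
v=[(cs,colmask(s,*Y,(220,140,290,200))),(cd,colmask(d,*Y,(335,225,420,300)))]
show('yel',fit(v,(.538,-.267),.1,.176,0,.012));[show(' 1',fit([a],(.538,-.267),.1,.176,0,.012)) for a in v]
m=colmask(w,(0,0,120),(180,60,255),(150,70,260,165));show('white',fit([(cw,m)],(.43,.065),.048,.038,0.,.046))
m=colmask(w,(0,150,70),(8,255,255),(390,60,500,165));show('red',fit([(cw,m)],(.668,.068),.064,.03,.018,.044))
m=colmask(w,(0,0,120),(180,50,255),(290,80,370,160));(x,y),r=cv2.minEnclosingCircle(cv2.findNonZero(m));print('jar',ray(cw,(x,y),.054),r)
E
```

```text
blue [0.4873 0.2741] yaw 117.5 err 0.23
 1 [0.4846 0.2729] yaw 116.7 err 0.06
 1 [0.4948 0.279 ] yaw 121.0 err 0.135
yel [ 0.5335 -0.2785] yaw 158.4 err 0.154
 1 [ 0.5267 -0.294 ] yaw 157.8 err 0.103
 1 [ 0.5336 -0.2783] yaw 158.6 err 0.015
white [0.4299 0.067 ] yaw 102.9 err 0.39
red [0.6685 0.0681] yaw 41.599999999999994 err 0.104
jar [0.55203085 0.06136569 0.054     ] 21.383737564086914
```

```bash
python3 -m creep '[[-0.05,0,0,0,0,0],[-0.09,-0.03,0,0,0,0],[-0.13,-0.06,-0.02,0,0,0],[-0.16,-0.1,-0.04,0,0,0],[-0.16,-0.1,-0.04,0,0,0],[-0.16,-0.1,-0.04,0,0,0]]' && python3 - <<'E'
from h import *
import pickle
c=arm.get_calibration('wrist');p=arm.snapshot('wrist');cv2.imwrite('pics/w1.png',p[:,:,::-1]);pickle.dump(c,open('w1.pkl','wb'))
u=proj(c,(.439,-.072,.03));print(u)
x,y=np.clip(u-[80,60],0,[480,280]).astype(int);print(x,y)
cv2.imwrite('pics/w1c.png',cv2.resize(p[y:y+120,x:x+160,::-1],(800,600),interpolation=cv2.INTER_CUBIC))
E
```

```text
time: 0.75
tool_pos: [0.4496, -0.1607, 0.2732]
ee_rot: [2.223, 2.218, 0.001]
contact_force: [0.0, 1.0, -1.3]
opening: 0.0928
grip_force: 0.0
[314.79615726  95.03479702]
234 35
```

View pics/w1c.png

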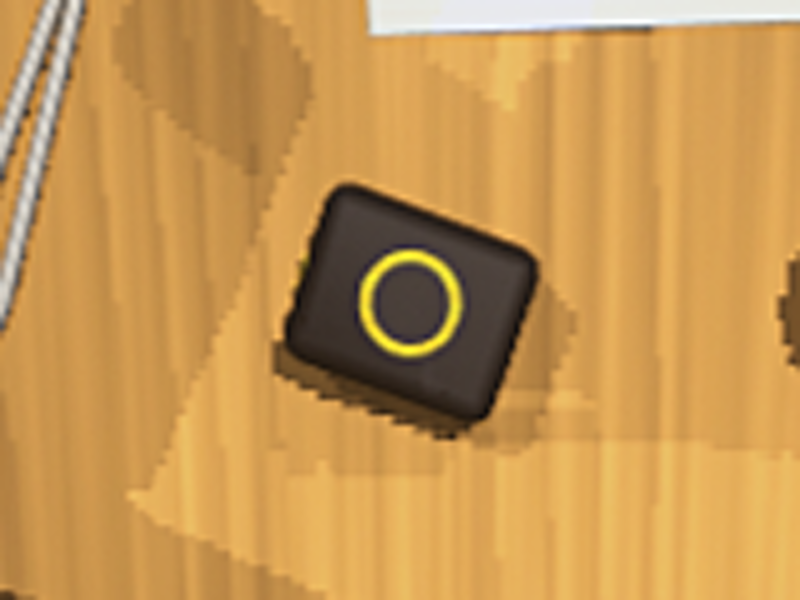

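The crop shows one closed black box with a brass ring on its lid. Top corners in crop pixels are (345,183), (540,262), (488,420) and (290,345). The clasp glints on its left side, so it's the right kind, and it is the nearest to the base. Next I look closely at the white box and the blue tray.

```bash
cat >> h.py <<'E'
def grab(tag):
    import pickle
    c=arm.get_calibration('wrist');p=arm.snapshot('wrist');cv2.imwrite(f'pics/{tag}.png',p[:,:,::-1]);pickle.dump(c,open(tag+'.pkl','wb'));return c,p
E
python3 -m creep '[[0.05,-0.005,0.01,0,0,0],[0.1,-0.01,0.02,0,0,0],[0.15,-0.02,0.03,0,0,0],[0.15,-0.02,0.03,0,0,0],[0.15,-0.02,0.03,0,0,0]]' && python3 - <<'E'
from h import *
import pickle
c,p=grab('w2');cv2.imwrite('pics/w2c.png',cv2.resize(p[20:170,220:420,::-1],(800,600),interpolation=cv2.INTER_CUBIC))
c=pickle.load(open('w1.pkl','rb'))
q=[ray(c,(a/5+234,b/5+35),.046)[:2] for a,b in[(345,183),(540,262),(488,420),(290,345)]];q=np.array(q)
print(q.mean(0),ray(c,(411/5+234,303/5+35),.046),np.linalg.norm(np.diff(q,axis=0),axis=1),np.degrees(np.arctan2(*(q[1]-q[0]+q[2]-q[3])[::-1])))
E
python3 -m creep '[[0.05,0.01,-0.01,0,0,0],[0.1,0.02,-0.02,0,0,0],[0.15,0.03,-0.03,0,0,0],[0.2,0.05,-0.05,0,0,0],[0.21,0.05,-0.06,0,0,0],[0.21,0.05,-0.06,0,0,0],[0.21,0.05,-0.06,0,0,0]]' && python3 - <<'E'
from h import *
c,p=grab('w3')
E
```

```text
time: 1.3
tool_pos: [0.4302, -0.0083, 0.242]
ee_rot: [-2.216, -2.225, 0.001]
contact_force: [0.3, -1.1, 0.4]
opening: 0.093
grip_force: 0.0
[ 0.44194855 -0.07344363] [ 0.44089902 -0.07331598  0.046     ] [0.04342225 0.0338573  0.04474401] -20.68204374413478
time: 2.05
tool_pos: [0.4805, 0.1992, 0.3021]
ee_rot: [2.222, 2.221, -0.001]
contact_force: [-0.7, -1.1, -0.1]
opening: 0.0928
grip_force: 0.0
```

View pics/w2c.png

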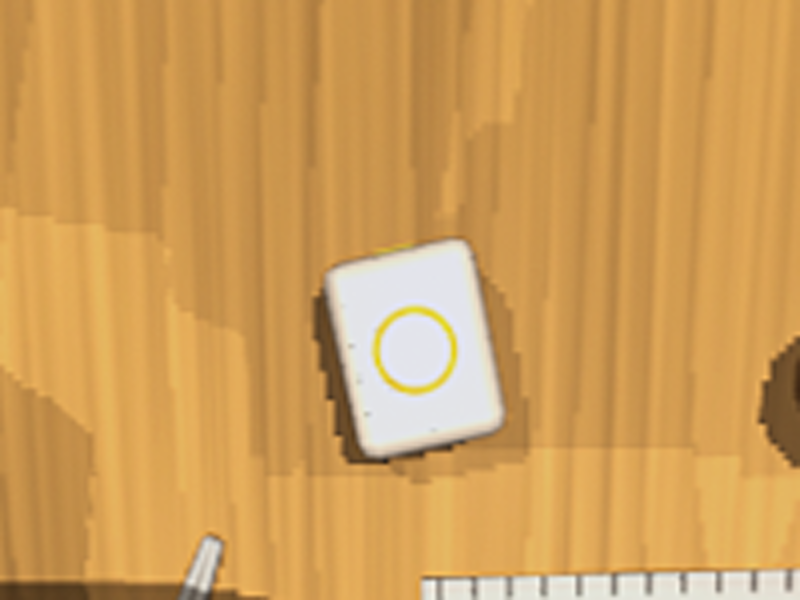

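View pics/w3.png

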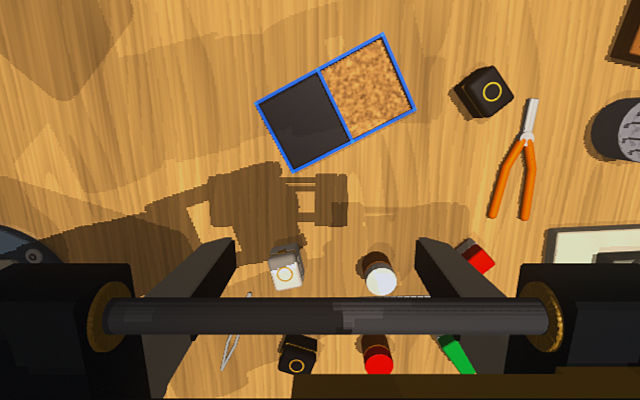

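The white box is at crop (415,350), with corners (325,270), (468,240), (503,425) and (368,458). In w3 the blue tray's outer corners are (382,34), (415,109), (292,173) and (256,102), with cork on the right and black on the left.

```bash
python3 - <<'E'
from h import *
import pickle
L=lambda t:pickle.load(open(t+'.pkl','rb'))
def quad(c,P,z):
    q=np.array([ray(c,p,z)[:2] for p in P]);a=lambda v:np.degrees(np.arctan2(v[1],v[0]))
    print(q.mean(0).round(4),'edges',np.linalg.norm(np.roll(q,-1,0)-q,axis=1).round(4),'ang01',a(q[1]-q[0]+q[2]-q[3]).round(1),'ang12',a(q[2]-q[1]+q[3]-q[0]).round(1));return q
c=L('w2');quad(c,[(a/4+220,b/4+20) for a,b in[(325,270),(468,240),(503,425),(368,458)]],.046);print(ray(c,(415/4+220,350/4+20),.046))
q=quad(L('w3'),[(382,34),(415,109),(292,173),(256,102)],.012)
m=q.mean(0);u=(q[0]+q[1])/2-m;u/=np.linalg.norm(u);print('cork',m+.043*u,'black',m-.043*u)
cd=arm.get_calibration('side');y=np.radians(158.6);t=np.array([.5336,-.2783]);v=np.array([-np.sin(y),np.cos(y)])
for k in(1,-1):print('yel',t+k*.043*v,proj(cd,[*(t+k*.043*v),.006]))
s=arm.sense();print(s['tool_pos'],s['joint_positions'])
E
```

```text
[0.4288 0.0667] edges [0.035  0.0441 0.0344 0.0454] ang01 12.5 ang12 -77.6
[0.42851787 0.06668458 0.046     ]
[0.4931 0.2767] edges [0.0959 0.1739 0.098  0.1703] ang01 -63.5 ang12 -152.9
cork [0.53142342 0.29628232] black [0.45484367 0.25714741]
yel [ 0.5179103 -0.3183354] [383.71705416 273.81267541]
yel [ 0.5492897 -0.2382646] [370.35862463 251.61560672]
[0.48015039 0.19870948 0.30185976] [ 3.02933888e-01  2.30677845e-01  1.63867808e+00 -3.09555973e-04
  1.27341046e+00  3.04159564e-01]
```

```bash
python3 -m creep '[[-0.04,-0.015,0.03,0,0,-6],[-0.08,-0.03,0.06,0,0,-12.4],[-0.115,-0.045,0.09,0,0,-12.4],[-0.132,-0.0515,0.13,0,0,-12.4],[-0.132,-0.0515,0.165,0,0,-12.4],[-0.132,-0.0515,0.19,0,0,-12.4],[-0.132,-0.0515,0.2,0,0,-12.4],[-0.132,-0.0515,0.2,0,0,-12.4]]' 0.75 20
python3 -m creep '[[0,0,0.025,0,0,0],[0,0,0.05,0,0,0],[0,0,0.07,0,0,0],[0,0,0.074,0,0,0],[0,0,0.074,0,0,0],[0,0,0.074,0,0,0]]'; python3 -c "
from h import *
c,p=grab('w4')"
```

```text
time: 2.9
tool_pos: [0.4277, 0.0672, 0.1019]
ee_rot: [-1.969, -2.446, 0.003]
contact_force: [-0.4, 0.1, 0.4]
opening: 0.0696
grip_force: 0.0
time: 3.5
tool_pos: [0.4293, 0.068, 0.0299]
ee_rot: [1.968, 2.447, 0.002]
contact_force: [0.2, -0.6, -0.1]
opening: 0.0698
grip_force: 0.0
```

View pics/w4.png

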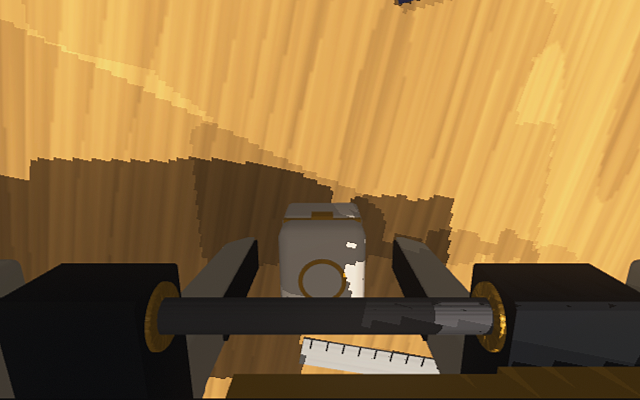

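The box sits squarely between the fingers (box at (322,255), pads at (250,255) and (400,255)). Close and lift.

```bash
python3 -m creep '[[0,0,0,0,0,0],[0,0,0,0,0,0],[0,0,0,0,0,0],[0,0,0,0,0,0],[0,0,0,0,0,0],[0,0,-0.02,0,0,0],[0,0,-0.05,0,0,0],[0,0,-0.08,0,0,0]]' 0 20
python3 -m creep '[[0.035,0.025,0,0,0,0],[0.07,0.05,0,0,0,-7],[0.105,0.075,0,0,0,-14],[0.14,0.1,0,0,0,-14],[0.175,0.13,0,0,0,-14],[0.201,0.149,0,0,0,-14],[0.201,0.149,0,0,0,-14],[0.201,0.149,0,0,0,-14]]'; python3 -c "
from h import *
c,p=grab('w5')"
```

```text
time: 4.35
tool_pos: [0.428, 0.068, 0.1093]
ee_rot: [-1.968, -2.448, 0.001]
contact_force: [-0.1, 0.4, -0.8]
opening: 0.0379
grip_force: 20.0
time: 5.15
tool_pos: [0.5303, 0.2964, 0.1079]
ee_rot: [-1.654, -2.67, 0.002]
contact_force: [-0.9, -0.5, -1.2]
opening: 0.0381
grip_force: 20.0
```

View pics/w5.png

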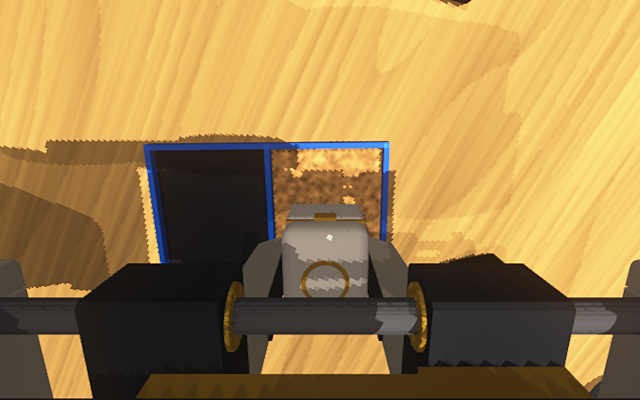

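Tray aligned; box centred over the cork (cork inner edges at columns 272–383, box at 325). Lower and release.

```bash
python3 -m creep '[[0,0,0.03,0,0,0],[0,0,0.055,0,0,0],[0,0,0.068,0,0,0],[0,0,0.073,0,0,0],[0,0,0.0757,0,0,0],[0,0,0.0757,0,0,0],[0,0,0.0757,0,0,0],[0,0,0.0757,0,0,0]]'
python3 -m creep '[[0,0,0,0,0,0],[0,0,0,0,0,0],[0,0,0,0,0,0],[0,0,0,0,0,0],[0,0,-0.02,0,0,0],[0,0,-0.05,0,0,0],[0,0,-0.09,0,0,0],[0,0,-0.09,0,0,0]]' 0.62
```

```text
time: 6.0
tool_pos: [0.5312, 0.2965, 0.0337]
ee_rot: [1.655, 2.67, 0.002]
contact_force: [0.8, 0.7, -1.4]
opening: 0.0379
grip_force: 20.0
time: 6.8
tool_pos: [0.5331, 0.2974, 0.128]
ee_rot: [1.653, 2.666, 0.01]
contact_force: [1.0, 0.5, 0.1]
opening: 0.0572
grip_force: 0.0
```

```bash
python3 -m creep '[[-0.04,-0.005,-0.03,0,0,8.5],[-0.08,-0.01,-0.06,0,0,17],[-0.12,-0.015,-0.078,0,0,25.5],[-0.16,-0.02,-0.078,0,0,34],[-0.2,-0.025,-0.078,0,0,42],[-0.24,-0.031,-0.078,0,0,50],[-0.27,-0.036,-0.078,0,0,58],[-0.281,-0.037,-0.078,0,0,66]]'
python3 -m creep '[[0,0,0,0,0,4],[0,0,0,0,0,8.8],[0,0,0,0,0,8.8],[0,0,0,0,0,8.8]]'
python3 - <<'E'
from h import *
c,p=grab('w6')
u=proj(c,(.6685,.068,.044));print(u)
x,y=np.clip(u-[100,75],0,[440,250]).astype(int);print(x,y)
cv2.imwrite('pics/w6c.png',cv2.resize(p[y:y+150,x:x+200,::-1],(800,600),interpolation=cv2.INTER_CUBIC))
E
```

```text
time: 7.6
tool_pos: [0.623, 0.0254, 0.2002]
ee_rot: [2.848, 1.326, -0.001]
contact_force: [1.0, 0.1, -0.9]
opening: 0.0574
grip_force: 0.0
time: 8.0
tool_pos: [0.6225, 0.0282, 0.2005]
ee_rot: [-2.935, -1.119, 0.001]
contact_force: [-0.0, -0.3, 0.5]
opening: 0.0578
grip_force: 0.0
[325.56308211 123.86429387]
225 48
```

View pics/w6c.png

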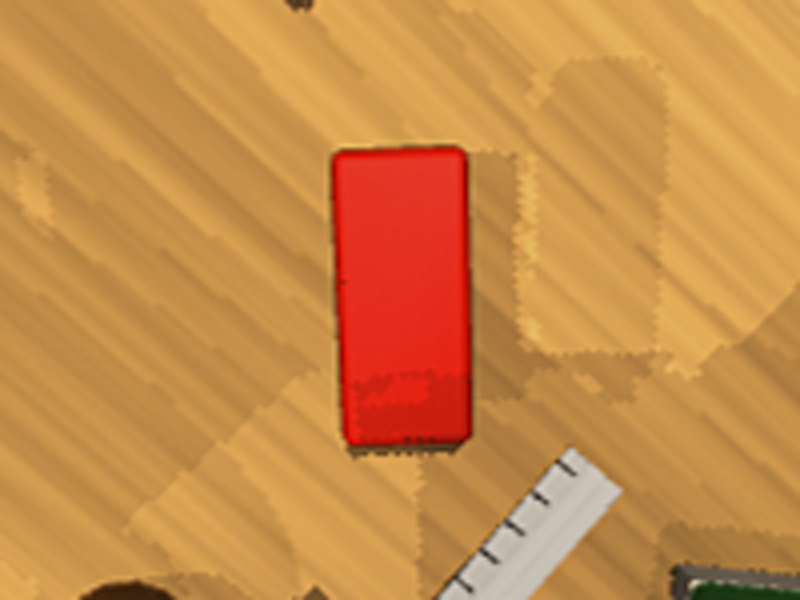

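Red bar at crop corners (333,150), (466,147), (471,445) and (347,447), nearly aligned with the tool. Working out the residual offset.

```bash
cat >> h.py <<'E'
from scipy.spatial.transform import Rotation as Ro
def rel(xyz,yaw=None):
    s=arm.sense();R=Ro.from_rotvec(s['ee_rot']).as_matrix();psi=np.degrees(np.arctan2(R[1,1],R[0,1]))
    print('TCP',np.round(s['tool_pos'],4),'psi',psi.round(2),'shift',(R.T@(np.array(xyz)-s['tool_pos'])).round(4))
    if yaw is not None:print('turn tool z',round(((psi-yaw+90)%180)-90,2))
def quad(c,P,z):
    q=np.array([ray(c,p,z)[:2] for p in P]);a=lambda v:np.degrees(np.arctan2(v[1],v[0])).round(1)
    print(q.mean(0).round(4),'edges',np.linalg.norm(np.roll(q,-1,0)-q,axis=1).round(4),'ang01',a(q[1]-q[0]+q[2]-q[3]),'ang12',a(q[2]-q[1]+q[3]-q[0]));return q
E
python3 - <<'E'
from h import *
import pickle
c=pickle.load(open('w6.pkl','rb'))
q=quad(c,[(a/4+225,b/4+48) for a,b in[(333,150),(466,147),(471,445),(347,447)]],.044)
m=q.mean(0);v=q[1]-q[0]+q[2]-q[3]; w=q[0]-q[3]+q[1]-q[2]
yaw=np.degrees(np.arctan2(w[1],w[0]))-90
rel([*m,.026],yaw)
E
```

```text
[0.6692 0.068 ] edges [0.0283 0.0634 0.0278 0.0632] ang01 -47.2 ang12 -136.3
TCP [0.6225 0.0283 0.2006] psi -48.27 shift [0.0613 0.0015 0.1746]
turn tool z -1.92
```

```bash
python3 -m creep '[[0.03,0.001,0.02,0,0,-1.6],[0.0613,0.0015,0.05,0,0,-1.6],[0.0613,0.0015,0.085,0,0,-1.6],[0.0613,0.0015,0.115,0,0,-1.6],[0.0613,0.0015,0.14,0,0,-1.6],[0.0613,0.0015,0.16,0,0,-1.6],[0.0613,0.0015,0.1745,0,0,-1.6],[0.0613,0.0015,0.1745,0,0,-1.6]]' 0.68
python3 -m creep '[[0,0,0,0,0,0],[0,0,0,0,0,0],[0,0,0,0,0,0],[0,0,0,0,0,0],[0,0,0,0,0,0],[0,0,-0.02,0,0,0],[0,0,-0.05,0,0,0],[0,0,-0.08,0,0,0]]' 0 20
python3 -m creep '[[0,0,0,0,0,0],[0,0,0,0,0,0]]'
python3 - <<'E'
from h import *
rel([.4548,.2571,.106],26.5)
print(arm.sense()['joint_positions'].round(2))
E
```

```text
time: 8.85
tool_pos: [0.6684, 0.0678, 0.0245]
ee_rot: [-2.919, -1.158, 0.005]
contact_force: [-0.2, 0.0, 0.1]
opening: 0.0633
grip_force: 0.0
time: 9.65
tool_pos: [0.669, 0.0677, 0.1069]
ee_rot: [-2.921, -1.156, 0.002]
contact_force: [0.2, 0.1, -2.3]
opening: 0.0297
grip_force: 20.0
time: 9.85
tool_pos: [0.6693, 0.0677, 0.1063]
ee_rot: [2.921, 1.157, 0.0]
contact_force: [-0.8, -0.7, -3.3]
opening: 0.03
grip_force: 20.0
TCP [0.6693 0.0677 0.1063] psi -46.8 shift [-2.680e-02 -2.849e-01  2.000e-04]
turn tool z -73.3
[ 0.03  0.71  1.4  -0.    1.03  0.85]
```

```bash
python3 -m creep '[[-0.003,-0.035,0,0,0,-8.5],[-0.006,-0.07,0,0,0,-17],[-0.01,-0.105,0,0,0,-25.5],[-0.013,-0.14,0,0,0,-34],[-0.016,-0.18,0,0,0,-42],[-0.02,-0.22,0,0,0,-50],[-0.024,-0.255,0,0,0,-58],[-0.0268,-0.285,0,0,0,-66]]'
python3 -m creep '[[0,0,0,0,0,-4],[0,0,0,0,0,-7.3],[0,0,0,0,0,-7.3],[0,0,0,0,0,-7.3]]'
python3 - <<'E'
from h import *
c,p=grab('w7')
rel([.4548,.2571,.032],26.5)
E
```

```text
time: 10.65
tool_pos: [0.4524, 0.2577, 0.1049]
ee_rot: [-1.811, -2.565, 0.004]
contact_force: [0.5, 0.1, -2.0]
opening: 0.0301
grip_force: 20.0
time: 11.05
tool_pos: [0.4544, 0.2569, 0.1055]
ee_rot: [-1.655, -2.669, 0.002]
contact_force: [-0.4, 0.6, -1.8]
opening: 0.0298
grip_force: 20.0
TCP [0.4545 0.2569 0.1057] psi 26.39 shift [0.0001 0.0004 0.0737]
turn tool z -0.11
```

View pics/w7.png

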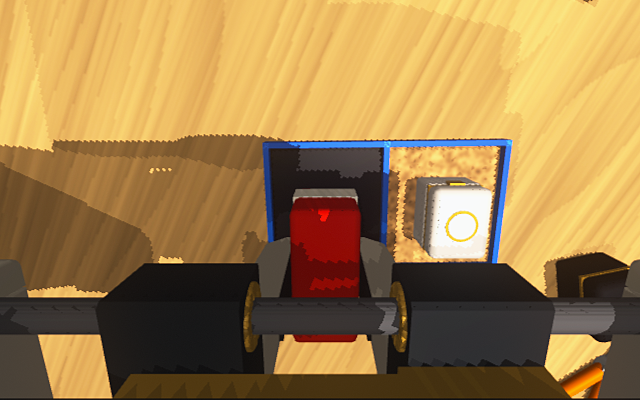

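White box stands square in the cork at (458,225); red bar is centred over the black lining. Lower, release, then go to look at the black box.

```bash
python3 -m creep '[[0,0,0.03,0,0,0],[0,0,0.055,0,0,0],[0,0,0.068,0,0,0],[0,0,0.073,0,0,0],[0,0,0.0757,0,0,0],[0,0,0.0757,0,0,0],[0,0,0.0757,0,0,0],[0,0,0.0757,0,0,0]]'
python3 -m creep '[[0,0,0,0,0,0],[0,0,0,0,0,0],[0,0,0,0,0,0],[0,0,0,0,0,0],[0,0,-0.02,0,0,0],[0,0,-0.05,0,0,0],[0,0,-0.09,0,0,0],[0,0,-0.09,0,0,0]]' 0.55
python3 -m creep '[[0,0,-0.04,0,0,0],[0,0,-0.08,0,0,0],[0,0,-0.08,0,0,0],[0,0,-0.08,0,0,0]]'
python3 - <<'E'
from h import *
grab('w8')
rel([.4975,-.0947,.2],69)
E
```

```text
time: 11.9
tool_pos: [0.4552, 0.2573, 0.0313]
ee_rot: [1.653, 2.671, 0.002]
contact_force: [0.1, -0.3, -2.3]
opening: 0.0299
grip_force: 20.0
time: 12.7
tool_pos: [0.457, 0.2582, 0.1251]
ee_rot: [1.651, 2.668, 0.01]
contact_force: [0.7, -0.3, -0.7]
opening: 0.0513
grip_force: 0.0
time: 13.1
tool_pos: [0.4549, 0.2572, 0.2006]
ee_rot: [1.653, 2.671, 0.001]
contact_force: [0.0, 0.3, -0.1]
opening: 0.0513
grip_force: 0.0
TCP [0.4544 0.257  0.1997] psi 26.5 shift [-3.340e-01 -1.184e-01 -2.000e-04]
turn tool z -42.5
```

```bash
python3 -m creep '[[-0.043,-0.015,0,0,0,-6],[-0.086,-0.03,0,0,0,-12],[-0.13,-0.045,0,0,0,-18],[-0.173,-0.06,0,0,0,-24],[-0.216,-0.075,0,0,0,-30],[-0.26,-0.09,0,0,0,-36],[-0.3,-0.105,0,0,0,-42],[-0.334,-0.118,0,0,0,-42.5]]' 0.75
python3 -m creep '[[0,0,0,0,0,0],[0,0,0,0,0,0],[0,0,0,0,0,0]]'
python3 - <<'E'
from h import *
c,p=grab('w9')
u=proj(c,(.4415,-.0735,.046));print(u)
x,y=np.clip(u-[100,75],0,[440,250]).astype(int);print(x,y)
cv2.imwrite('pics/w9c.png',cv2.resize(p[y:y+150,x:x+200,::-1],(800,600),interpolation=cv2.INTER_CUBIC))
E
```

```text
time: 13.95
tool_pos: [0.4975, -0.0964, 0.199]
ee_rot: [-0.568, -3.087, -0.0]
contact_force: [0.1, -0.6, -0.7]
opening: 0.0698
grip_force: 0.0
time: 14.25
tool_pos: [0.4978, -0.0935, 0.1998]
ee_rot: [-0.572, -3.087, -0.001]
contact_force: [-0.4, 0.5, 0.3]
opening: 0.0696
grip_force: 0.0
[323.87888002 125.79459794]
223 50
```

View pics/w9c.png

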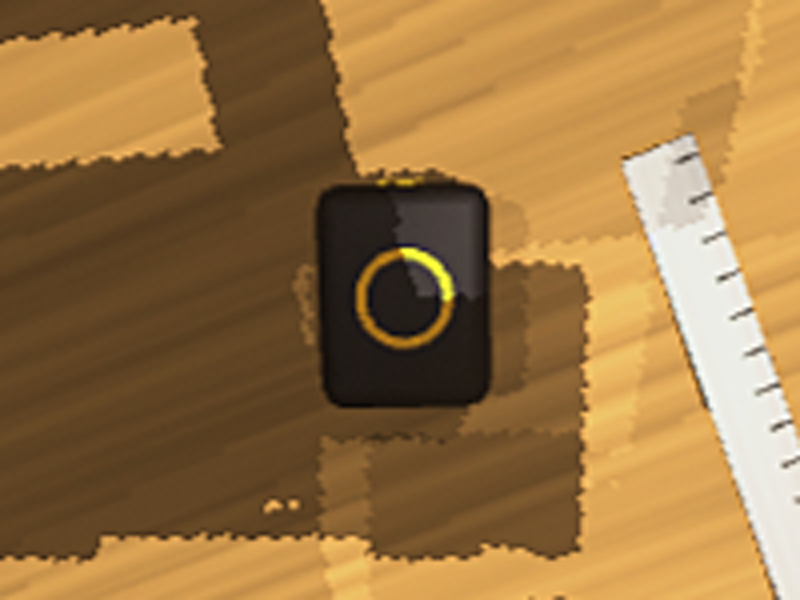

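The chosen black box, clasp at the top, ring at crop (405,298) and corners (317,185), (489,185), (491,405), (325,406).

```bash
python3 - <<'E'
from h import *
import pickle
c=pickle.load(open('w9.pkl','rb'))
q=quad(c,[(a/4+223,b/4+50) for a,b in[(317,185),(489,185),(491,405),(325,406)]],.046)
r=ray(c,(405/4+223,298/4+50),.046);print(r)
w=q[0]-q[3]+q[1]-q[2];rel([*((q.mean(0)+r[:2])/2),.028],np.degrees(np.arctan2(w[1],w[0]))-90)
E
```

```text
[ 0.4405 -0.0727] edges [0.0365 0.0465 0.0367 0.0467] ang01 69.2 ang12 -19.7
[ 0.44059287 -0.07280635  0.046     ]
TCP [ 0.498  -0.0933  0.2001] psi 69.06 shift [ 0.0607 -0.0013  0.1722]
turn tool z -1.26
```

```bash
python3 -m creep '[[0.03,-0.001,0.02,0,0,-0.7],[0.0607,-0.0013,0.05,0,0,-0.7],[0.0607,-0.0013,0.085,0,0,-0.7],[0.0607,-0.0013,0.115,0,0,-0.7],[0.0607,-0.0013,0.14,0,0,-0.7],[0.0607,-0.0013,0.16,0,0,-0.7],[0.0607,-0.0013,0.172,0,0,-0.7],[0.0607,-0.0013,0.172,0,0,-0.7]]' 0.75
python3 -m creep '[[0,0,0,0,0,0],[0,0,0,0,0,0],[0,0,0,0,0,0],[0,0,0,0,0,0],[0,0,0,0,0,0],[0,0,-0.02,0,0,0],[0,0,-0.05,0,0,0],[0,0,-0.08,0,0,0]]' 0 20
python3 -m creep '[[0,0,0,0,0,0],[0,0,0,0,0,0]]'
python3 - <<'E'
from h import *
rel([.5493,-.2383,.108],68.6)
E
```

```text
time: 15.1
tool_pos: [0.4404, -0.0731, 0.0277]
ee_rot: [-0.552, -3.09, -0.0]
contact_force: [-0.3, -0.4, 0.7]
opening: 0.07
grip_force: 0.0
time: 15.9
tool_pos: [0.4407, -0.0738, 0.1095]
ee_rot: [-0.554, -3.091, -0.0]
contact_force: [0.5, -0.3, -1.1]
opening: 0.0376
grip_force: 20.0
time: 16.1
tool_pos: [0.4412, -0.0739, 0.1089]
ee_rot: [0.554, 3.091, -0.0]
contact_force: [-0.1, 1.1, -1.3]
opening: 0.0379
grip_force: 20.0
TCP [ 0.4412 -0.0739  0.1089] psi 69.7 shift [-0.1584 -0.1167  0.001 ]
turn tool z 1.1
```

```bash
python3 -m creep '[[-0.03,-0.022,0,0,0,0],[-0.06,-0.044,0,0,0,1],[-0.09,-0.066,0,0,0,1],[-0.12,-0.088,0,0,0,1],[-0.145,-0.107,0,0,0,1],[-0.158,-0.117,0,0,0,1],[-0.158,-0.117,0,0,0,1],[-0.158,-0.117,0,0,0,1]]'
python3 - <<'E'
from h import *
c,p=grab('w10')
rel([.5493,-.2383,.108],68.6)
E
```

```text
time: 16.9
tool_pos: [0.5478, -0.2377, 0.1072]
ee_rot: [-0.581, -3.085, -0.001]
contact_force: [-0.0, 0.7, -0.6]
opening: 0.038
grip_force: 20.0
TCP [ 0.5478 -0.2374  0.1076] psi 68.71 shift [-0.0017 -0.0003 -0.0004]
turn tool z 0.11
```

View pics/w10.png

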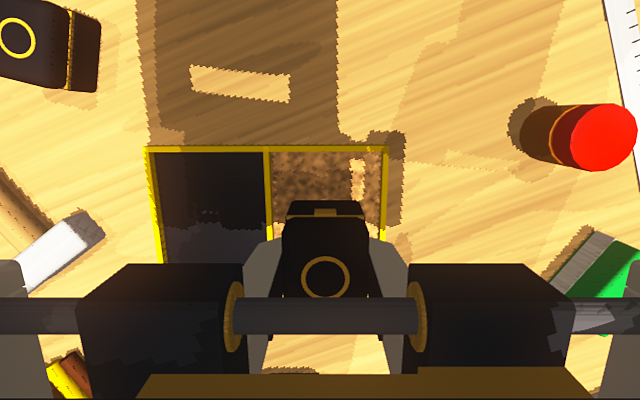

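Black box centred over the yellow tray's cork (columns 271–383, box 325). Lower, release, then to the jar.

```bash
python3 -m creep '[[0,0,0.03,0,0,0],[0,0,0.055,0,0,0],[0,0,0.068,0,0,0],[0,0,0.073,0,0,0],[0,0,0.0757,0,0,0],[0,0,0.0757,0,0,0],[0,0,0.0757,0,0,0],[0,0,0.0757,0,0,0]]'
python3 -m creep '[[0,0,0,0,0,0],[0,0,0,0,0,0],[0,0,0,0,0,0],[0,0,0,0,0,0],[0,0,-0.02,0,0,0],[0,0,-0.05,0,0,0],[0,0,-0.09,0,0,0],[0,0,-0.09,0,0,0]]' 0.62
python3 -m creep '[[0,0,-0.04,0,0,0],[0.005,0.04,-0.078,0,0,0],[0.013,0.08,-0.078,0,0,0],[0.02,0.125,-0.078,0,0,0],[0.027,0.17,-0.078,0,0,0],[0.034,0.215,-0.078,0,0,0],[0.041,0.255,-0.078,0,0,0],[0.046,0.279,-0.078,0,0,0]]' 0.8
python3 -m creep '[[0,0,0,0,0,0],[0,0,0,0,0,0],[0,0,0,0,0,0]]'
python3 - <<'E'
from h import *
c,p=grab('w11')
u=proj(c,(.552,.0614,.056));x,y=np.clip(u-[80,60],0,[480,280]).astype(int)
h=cv2.cvtColor(p,cv2.COLOR_RGB2HSV);m=colmask(p,(0,0,90),(180,60,255),(x,y,x+160,y+120))
(a,b),r=cv2.minEnclosingCircle(cv2.findNonZero(m));print(u,a,b,r,m.sum()/(np.pi*r*r))
X=ray(c,(a,b),.054);print(X);rel([*X[:2],.031])
cv2.imwrite('pics/w11c.png',cv2.resize(p[y:y+120,x:x+160,::-1],(640,480),interpolation=cv2.INTER_CUBIC))
E
```

```text
time: 17.75
tool_pos: [0.549, -0.2386, 0.0337]
ee_rot: [0.58, 3.086, -0.001]
contact_force: [-0.6, 1.0, -0.3]
opening: 0.0378
grip_force: 20.0
time: 18.55
tool_pos: [0.551, -0.2395, 0.128]
ee_rot: [0.579, 3.08, -0.004]
contact_force: [0.7, 0.4, 0.2]
opening: 0.0575
grip_force: 0.0
time: 19.35
tool_pos: [0.6073, 0.0411, 0.2003]
ee_rot: [-0.578, -3.087, -0.0]
contact_force: [-0.5, -0.6, 0.4]
opening: 0.0745
grip_force: 0.0
time: 19.65
tool_pos: [0.607, 0.0371, 0.2007]
ee_rot: [-0.582, -3.087, 0.0]
contact_force: [0.3, -0.2, 0.3]
opening: 0.0745
grip_force: 0.0
[328.69838033 125.45922496] 328.5 125.0 23.64856719970703 0.9647397287164454
[0.55165813 0.06137463 0.054     ]
TCP [0.6071 0.037  0.2008] psi 68.62 shift [0.0604 0.0025 0.1699]
```

View pics/w11c.png

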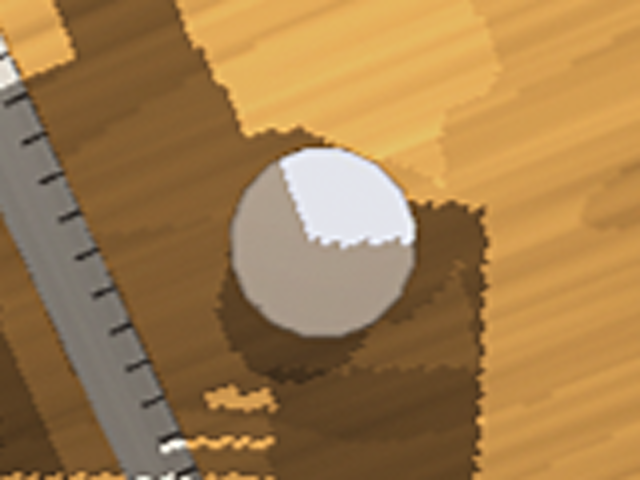

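White lid centred at crop (323,241), (0.552, 0.061). Descend, grip, lift.

```bash
python3 -m creep '[[0.03,0.001,0.02,0,0,0],[0.0604,0.002,0.05,0,0,0],[0.0604,0.002,0.08,0,0,0],[0.0604,0.002,0.105,0,0,0],[0.0604,0.002,0.13,0,0,0],[0.0604,0.002,0.155,0,0,0],[0.0604,0.002,0.169,0,0,0],[0.0604,0.002,0.169,0,0,0]]'
python3 -m creep '[[0,0,0,0,0,0],[0,0,0,0,0,0],[0,0,0,0,0,0],[0,0,0,0,0,0],[0,0,0,0,0,0],[0,0,-0.02,0,0,0],[0,0,-0.06,0,0,0],[0,0,-0.1,0,0,0]]' 0 20
python3 -m creep '[[0,0,0,0,0,0],[0,0,0,0,0,0]]'
python3 - <<'E'
from h import *
rel([.5179,-.3183,.131],68.6)
E
```

```text
time: 20.5
tool_pos: [0.5508, 0.0613, 0.0306]
ee_rot: [-0.582, -3.084, 0.001]
contact_force: [0.6, -0.1, -0.3]
opening: 0.0747
grip_force: 0.0
time: 21.3
tool_pos: [0.5511, 0.0621, 0.1329]
ee_rot: [-0.58, -3.086, 0.001]
contact_force: [0.3, 0.1, -1.0]
opening: 0.0401
grip_force: 20.0
time: 21.5
tool_pos: [0.5518, 0.0621, 0.1325]
ee_rot: [0.58, 3.086, 0.0]
contact_force: [-0.0, -0.1, -1.2]
opening: 0.0403
grip_force: 20.0
TCP [0.5518 0.0621 0.1325] psi 68.7 shift [-0.1065 -0.3667  0.0015]
turn tool z 0.1
```

```bash
python3 -m creep '[[-0.01,-0.035,0,0,0,0],[-0.022,-0.075,0,0,0,0],[-0.034,-0.115,0,0,0,0],[-0.045,-0.155,0,0,0,0],[-0.057,-0.195,0,0,0,0],[-0.068,-0.235,0,0,0,0],[-0.08,-0.275,0,0,0,0],[-0.09,-0.31,0,0,0,0]]'
python3 -m creep '[[-0.01,-0.035,0,0,0,0],[-0.0165,-0.0567,0,0,0,0],[-0.0165,-0.0567,0,0,0,0],[-0.0165,-0.0567,0,0,0,0]]'
python3 - <<'E'
from h import *
c,p=grab('w12')
rel([.5179,-.3183,.131],68.6)
E
```

```text
time: 22.3
tool_pos: [0.5218, -0.2611, 0.1303]
ee_rot: [-0.581, -3.085, -0.001]
contact_force: [0.9, 0.6, -1.3]
opening: 0.0398
grip_force: 20.0
time: 22.7
tool_pos: [0.517, -0.3178, 0.1305]
ee_rot: [-0.581, -3.085, -0.002]
contact_force: [0.6, 0.3, -1.3]
opening: 0.0398
grip_force: 20.0
TCP [ 0.5173 -0.3173  0.1308] psi 68.71 shift [-0.001  -0.0007 -0.0002]
turn tool z 0.11
```

View pics/w12.png

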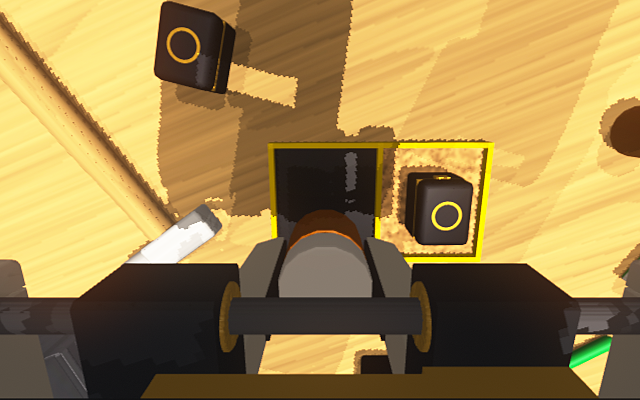

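```bash
python3 - <<'E'
from h import *
c=arm.get_calibration('scene')
for p in[(160,148),(200,135),(130,130)]:print(ray(c,p,0).round(3))
c=arm.get_calibration('wrist')
for p in[(60,375),(50,355)]:print(ray(c,p,0.02).round(3),ray(c,p,.1).round(3))
E
```

```text
[ 0.667 -0.562  0.   ]
[ 0.536 -0.574  0.   ]
[ 0.688 -0.739  0.   ]
[ 0.578 -0.6    0.02 ] [ 0.54  -0.507  0.1  ]
[ 0.557 -0.597  0.02 ] [ 0.525 -0.504  0.1  ]
```

The drawers (front at y ≈ −0.565) are clear of the gripper (end at about −0.43). Lower the jar and release.

```bash
python3 -m creep '[[0,0,0.04,0,0,0],[0,0,0.07,0,0,0],[0,0,0.087,0,0,0],[0,0,0.093,0,0,0],[0,0,0.0957,0,0,0],[0,0,0.0957,0,0,0],[0,0,0.0957,0,0,0],[0,0,0.0957,0,0,0]]'
python3 -m creep '[[0,0,0,0,0,0],[0,0,0,0,0,0],[0,0,0,0,0,0],[0,0,0,0,0,0],[0,0,-0.02,0,0,0],[0,0,-0.05,0,0,0],[0,0,-0.09,0,0,0],[0,0,-0.13,0,0,0]]' 0.64
python3 -m creep '[[0,0,-0.04,0,0,0],[0.02,0.04,-0.08,0,0,0],[0.04,0.08,-0.12,0,0,0],[0.05,0.12,-0.15,0,0,0],[0.05,0.12,-0.15,0,0,0],[0.05,0.12,-0.15,0,0,0]]'
python3 - <<'E'
from h import *
a=arm.snapshot('scene')[120:340,160:490,::-1];b=arm.snapshot('side')[130:330,200:470,::-1]
b=cv2.resize(b,(330*2,int(200*330/270)*2));a=cv2.resize(a,(660,440))
cv2.imwrite('pics/fin_scene.png',a);cv2.imwrite('pics/fin_side.png',b)
E
```

```text
time: 23.55
tool_pos: [0.5181, -0.3182, 0.0369]
ee_rot: [0.58, 3.087, -0.001]
contact_force: [0.2, 0.1, -0.4]
opening: 0.0398
grip_force: 20.0
time: 24.35
tool_pos: [0.5174, -0.3181, 0.1675]
ee_rot: [-0.581, -3.087, -0.001]
contact_force: [0.7, -0.1, -0.3]
opening: 0.0592
grip_force: 0.0
time: 24.95
tool_pos: [0.5154, -0.1871, 0.3181]
ee_rot: [0.576, 3.085, -0.001]
contact_force: [0.7, -0.8, 0.8]
opening: 0.0594
grip_force: 0.0
```

View pics/fin_scene.png

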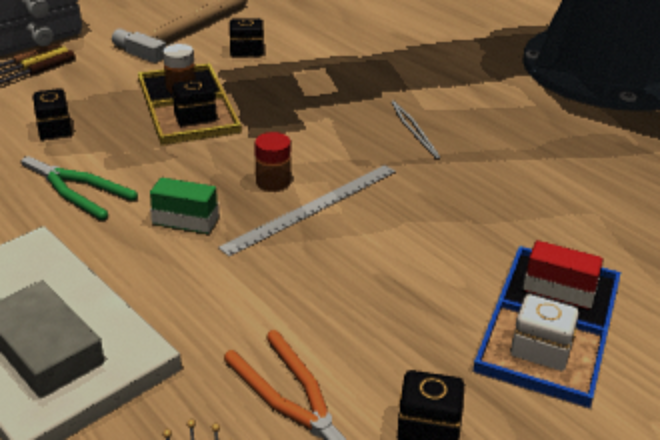

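View pics/fin_side.png

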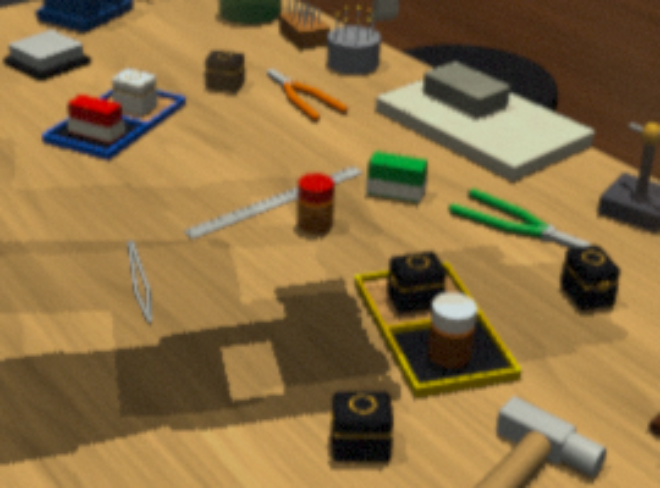

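Both views show all four things standing upright in the right compartments: white box (545,330), red bar (565,270), black box (195,100) and white jar (178,70) in the scene crop. The green bar (184,205) and red jar (272,160) haven't moved. Handing in.

```bash
python3 -c "
from plant import arm
print(arm.job_done())"
```

```text
the job is handed in; nothing more can be done
None
```

I made up both trays as asked and handed the job in at about 25 s; all four items stand upright in their compartments, and the green bar and red-lidded jar were left where they stood.

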